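# Put the porcelain clock on the rate tester

### The arm

A 6-joint arm with a two-finger parallel gripper is mounted at the origin on the work surface. World frame = base frame: x ahead of the robot, y to its left, z up, the work surface at z = 0. Lengths are in mm, angles in rad, forces in N, time in s.
With the tool pointing down it reaches from about 275 to 1000 mm from the base axis. Payload 8.4 kg.
Tool frame: the origin (TCP) lies between the finger pads; the fingertips stand r.finger_overhang ahead of it and the grasp point (between the pads) is the TCP (r.finger_overhang is the distance from the TCP to the fingertips, in mm); z points along the fingers, y is the line along which they close (so a half turn about z gives the same grasp; the last joint's range is limited). The gripper opens to 85 mm and grips with 20 to 120 N. Pads are 22 mm wide; open, the fingers measure 114 mm over their backs; the gripper's body (76 mm by 85 mm) begins 54 mm behind the grasp point. The pads swing forward as they close: fully open they stand 13 mm farther back than shut.
Start: joints at [1.157, 0.353, 1.633, -0, 1.155, -0.002], TCP at [250.161, 572.754, 250.281] pointing down, gripper open.
Joint ranges: [-2.63, 2.63], [-0.92, 2.1], [0.06, 2.66], [-1.3, 4.44], [0, 2.69], [-3.02, 3.02]. Speed limits (rad/s): [2.22, 2.22, 2.79, 3.14, 3.14, 3.14].

### API

Orientations are given as [roll, pitch, yaw] about the fixed x, y, z axes, in that order (R = Rz(yaw) Ry(pitch) Rx(roll)).
In Python, from rig import r, cams, sign_off gives the robot as it stands.
- The arm moves only by the shell command python3 -m crank 'ROWS' [FORCE]. ROWS is JSON, a list of rows, each a list of 7 numbers: the shift along the tool's x, y, z in m, then the turn, a rotation vector about the tool's x, y, z in rad, then the closure, from 0 (fully open) to 1 (shut). In form: [[dx, dy, dz, ax, ay, az, gripper], ...]. A call has 1 to 5 rows; each row is the pose to reach, as a shift and turn from the pose commanded when the call began, along the tool's axes at that moment; what a row does not reach only later rows make up. A row lasts 1/10 s, in which the tool goes at most 50 mm and 8.59 degrees, less where a joint would pass 70% of its speed; a pose out of reach is approached as far as the arm can. A call with a gripper value outside its range is refused whole. The fingers move at their own pace and stop on an object; FORCE is the grip in N (left out, the last holds). Time passes only in rows, so rows that repeat a pose let the fingers close. It gives the time, the measured TCP pose, the force, the opening and the grip force at its end, in the units of the state.
- r.sense(): the state, without advancing time (a new reading comes with each control period).
- cams.grab_frame(name): name is "scene" or "top"; returns a dict with "image" (420x560x3 uint8, red, green, blue), "fx", "fy", "cx", "cy" (pixels), "position" and "orientation" of the camera in the world. Camera axes: x right, y down, z forward; pixel columns grow to the right and rows downward; lengths in mm; the calibration is good to about 2 mm. A picture is of the moment at which its call begins. There is no depth.
- sign_off(): hands the job in; it is judged then, once.
The state is a dict: "clock": time; "qpos": joint angles; "qvel": joint speeds; "joint_efforts": joint torques, N m; "eef_pos": TCP position; "tcp_rot": TCP orientation; "contact_force": force on the tool from outside, world axes, zero at the start; "wrist_torque": the same for the moment, N m; "opening": opening from 0.0 (shut) to 1.0 (fully open); "grasp_force": force on a finger pad.
Only numpy, scipy, OpenCV 4.12 (cv2) and the standard library are available. Lean on these libraries where they do the work, as an engineer would, in place of code of your own. Each camera call takes 0.05 s, during which the arm holds its last target. There are 200 camera calls.

### The job

Take the slim porcelain clock out of the leaning wooden cradle and stand it upright on the round rubber pad of the rate tester, wholly on the pad and with its dial facing straight at the tester's pick-up lens; then push the tester's start lever fully over towards the pick-up side. The porcelain is thin and cracks easily: hold it with a light grip (set the gripper to no more than about 30 N), set it down gently without dropping it, and do not knock it. Leave the other things on the bench where they are.

Things in the scene. Friction and masses are not known exactly. Their poses are not given: they have to be found in the camera images.
- clock: White porcelain clock: cylinder 54 mm in diameter, 130 mm tall, 0.2 to 0.4 kg. Origin: centre of underside; z: along its axis to the top; x: out of the dial (38 mm brass bezel on the side, 31 to 69 mm up). Starts leaning in the cradle, top towards the robot, dial upward. Hold it 70 to 120 mm up. A finger pressing over 45 N, a knock over 40 N or a drop cracks it.
- clock_dial (a point): The centre of the clock's dial face, 29.6 mm from the clock's axis and 50 mm above its underside.
- cradle: Fixed wooden V cradle in which the clock leans. Origin: centre of the clock's seat, 50 mm above the table; z: along the seated clock's axis, 34 degrees from vertical towards the robot; x: towards its open upper side. The V walls reach 62 mm up the clock on its underside. The clock comes out along +z or +x.
- tester: Fixed grey rate tester, console 175 x 110 x 22 mm. Origin: on the table under the pad's centre; x: from pad to pick-up, z up. Pick-up: block 70 mm wide, 95 mm tall from the table, front face at x = 75 mm, lens at height 75 mm looking along -x at the pad. The start lever stands on a low side plate at x = 0, y = -100 mm.
- pad (a point): Centre of the top of the round rubber pad, 80 mm in diameter, 25 mm above the table.
- start (a joint): Start lever angle: about 0 at the start, when it leans to the tester's -x side, 1.0 rad when fully over to the +x side (the pick-up side). It stays where it is left.
- start_tip (a point): Tip of the start lever (the lever moves in a vertical plane along the tester's x axis at y = -100 mm).
- alarm: Bystander: round grey alarm clock, 100 mm tall, 90 mm wide, 40 mm thick. Origin: centre of its underside.
- pliers: Bystander: pliers with orange handles lying flat, about 150 mm long, 12 mm high.
- tin: Bystander: round green tin, 80 mm in diameter, 50 mm tall.
- driver: Bystander: screwdriver lying flat, 160 mm long.
- pencup: Bystander: black cup of pens, 72 mm in diameter, 140 mm tall with the pens.
- tub: Bystander: open clear plastic tub 120 x 160 x 60 mm.
- calculator: Bystander: flat pocket calculator 150 x 85 x 15 mm.
Mind the look-alikes: they are no part of the job. There is more than one size of the cradle; the job needs the larger.

How it is judged (in metres and radians):
On the way, in this order (a step that is already met when the one before it is completed fails the run):
1. the clock has been lifted out of the cradle (distance between clock and cradle above 0.12 m and contact force between clock and the fingers above 0.5 N), for 0.1 s.
2. the clock stands upright on the pad, released, its dial facing the pick-up (horizontal distance between clock and pad below 0.012 m and angle between clock's own z axis and vertical below 0.05 rad and height (world z) of clock below 0.03 m and angle between the x axis of clock and the x axis of tester, either way round below 0.26 rad and x of clock_dial in the frame of tester above 0.012 m and linear speed of clock below 0.02 m/s and contact force between clock and the fingers below 0.1 N), for 0.3 s.
3. the start lever is fully over (value of joint start above 0.85 rad), for 0.1 s.
At the end, for the whole second after the job is handed in: The clock stands upright (within 3 degrees), at rest and released, wholly on the rubber pad (axis within 12 mm of its centre), its dial towards the pick-up within 15 degrees of straight, and the start lever is over at 0.85 rad or more (all of step 2 and value of joint start above 0.85 rad); the robot touches nothing.
It fails at once if the clock is squeezed too hard by the fingers (contact force between clock and the fingers above 90 N).
It fails at once if the clock is knocked or set down hard against the tester or cradle (contact force between clock and tester above 40 N or contact force between clock and cradle above 40 N).
It fails at once if the clock is let fall (moving freely, faster than after a drop of 8 mm) (contact force between clock and the fingers below 0.1 N and linear speed of clock above 0.4 m/s).
It fails at once if a bystander is disturbed (moved more than 20 mm) (distance of any of alarm, pliers, tin, driver, pencup, tub, calculator from where it was at the start of the episode above 0.02 m).
It also fails if it takes over 58 s, if anything falls off the work surface, if the arm or the gripper's body presses on something with over 40 N, if the wrist force passes 120 N, or if a joint passes its speed limit or range.

## Working session

There is one attempt and no reset: what is moved stays moved. The work goes in short steps, Python scripts to look and compute and a shell command to move; the robot and the scene stay as the last step left them, time stands still between calls to the robot, and variables do not carry over. Pictures are saved under pics/ and viewed, at most 10 in all, crops included, and the job is handed in when it is done.

```bash
ls; mkdir -p pics; python3 - <<'E'
from rig import r,cams
import cv2
print(r.sense(), r.finger_overhang)
for n in("scene","top"):
    f=cams.grab_frame(n); cv2.imwrite(f"pics/{n}0.png",f["image"][:,:,::-1])
    print(n,[f[k] for k in("fx","fy","cx","cy","position","orientation")])
E
```

```text
pics
{'clock': 0.0, 'qpos': array([ 1.15658458e+00,  3.53650667e-01,  1.63415836e+00, -3.66353275e-06,
        1.15522040e+00, -2.39497514e-03]), 'qvel': array([-4.77063619e-05,  1.59640539e-03, -4.00561951e-04, -2.31378542e-04,
       -8.07822919e-04, -7.90284094e-04]), 'joint_efforts': array([ 1.60943488e-03, -6.05253053e+01, -3.42067838e+01,  1.21258527e-04,
        9.37673118e-03, -7.44152601e-06]), 'eef_pos': array([249.98054674, 572.31707312, 249.54973575]), 'tcp_rot': array([-3.14015587e+00, -9.14667433e-08,  2.72977737e+00]), 'contact_force': array([-0.40016285, -0.6504037 ,  0.05970527]), 'wrist_torque': array([ 0.00179254, -0.06091331,  0.03430206]), 'grasp_force': 0.0, 'opening': 1.0039606536865426} 19.0
scene [416.1580646311945, 416.1580646311945, 272.63689076760323, 211.80213550255198, array([1142.97719078,  597.32272618,  875.88669457]), array([-2.3010912 ,  0.01036862,  2.24711409])]
top [445.8359191715069, 445.8359191715069, 280.60827338704814, 216.97593023815475, array([ 297.29703704,   52.10008689, 1209.88932692]), array([-2.96808562, -0.01887468, -1.5546223 ])]
```

View pics/scene0.png

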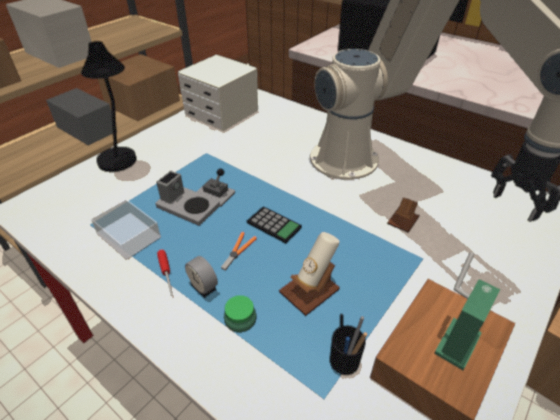

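View pics/top0.png

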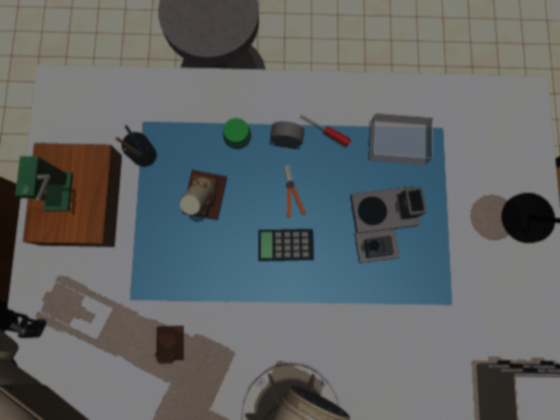

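The scene view shows the clock leaning in the larger cradle at about (318,262), and the tester with its pad at (197,205), pick-up at (171,187) and lever at (220,178). In the top view the clock is at (200,195), the pad at (372,211), the pick-up at (413,203) and the lever at (378,246). Next I'll zoom in on these.

```bash
cat > h.py <<'E'
import numpy as np, cv2
from scipy.spatial.transform import Rotation as Rn
from rig import r,cams
def cam(n):
    f=cams.grab_frame(n); f["R"]=Rn.from_euler("xyz",f["orientation"]).as_matrix(); f["p"]=np.array(f["position"]); return f
def proj(f,P):
    c=(np.atleast_2d(P)-f["p"])@f["R"]; return np.c_[f["fx"]*c[:,0]/c[:,2]+f["cx"],f["fy"]*c[:,1]/c[:,2]+f["cy"]]
def ray(f,uv):
    return f["R"]@np.array([(uv[0]-f["cx"])/f["fx"],(uv[1]-f["cy"])/f["fy"],1])
def atz(f,uv,z):
    d=ray(f,uv); return f["p"]+d*(z-f["p"][2])/d[2]
def tri(fs,uvs):
    A=np.zeros((3,3));b=np.zeros(3);o=[]
    for f,u in zip(fs,uvs):
        d=ray(f,u);d/=np.linalg.norm(d);M=np.eye(3)-np.outer(d,d);A+=M;b+=M@f["p"]
    x=np.linalg.solve(A,b); return x,[np.round(proj(f,x)[0]-u,1) for f,u in zip(fs,uvs)]
def crop(f,x,y,w,h,s):
    im=cv2.resize(f["image"][y:y+h,x:x+w,::-1],None,fx=s,fy=s,interpolation=cv2.INTER_CUBIC)
    for k in range(0,w,10): cv2.line(im,(k*s,0),(k*s,4 if k%50 else 14),(0,255,255),1)
    for k in range(0,h,10): cv2.line(im,(0,k*s),(4 if k%50 else 14,k*s),(0,255,255),1)
    return im
E
python3 - <<'E'
from h import *
T=cam("top");S=cam("scene")
print(proj(T,[0,0,0]),proj(S,[0,0,0]))
a=np.hstack([crop(T,170,160,66,66,6),crop(T,345,180,66,66,6)][:2]); 
b=np.hstack([crop(S,275,225,80,90,5),crop(S,150,160,80,60,5) if 0 else crop(S,150,160,80,90,5)])
cv2.imwrite("pics/a.png",np.hstack([crop(T,170,160,64,64,6),crop(T,345,180,88,64+20,6)[:384]])); cv2.imwrite("pics/b.png",b)
E
```

```text
[[290.15925498 413.38080548]] [[343.21251021 159.00421684]]
```

View pics/a.png

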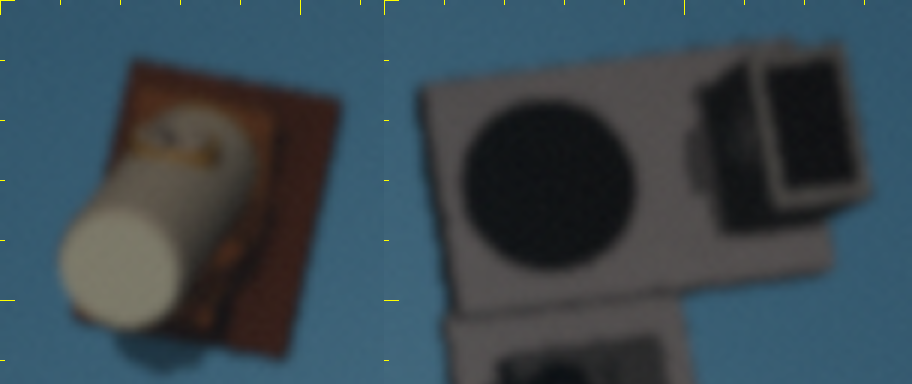

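View pics/b.png

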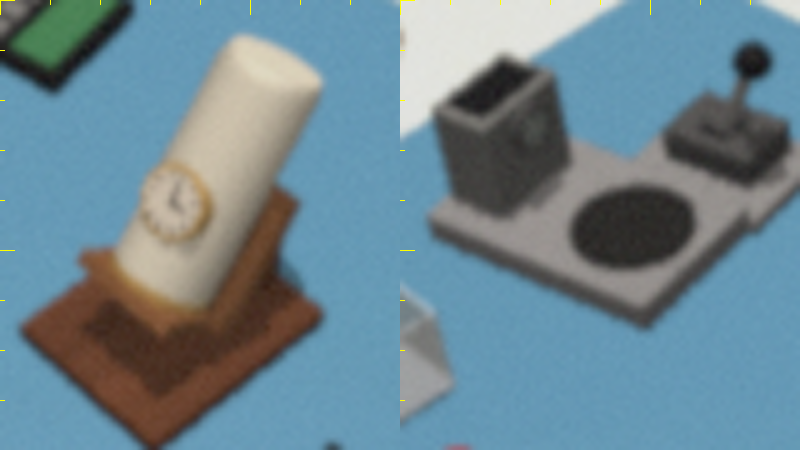

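Top-view crop: the clock's top centre is at (190,204.7) and its dial at (200,183.5). The pad centre is at (372.5,210.8), and the console corners are at (350.7,194.2), (356.8,233) and (419.3,225). Scene crop: the clock top is at (330.6,237.5), the dial at (310.2,265.4), the pad at (196.6,205.4) and the lever knob at (220.4,172).

```bash
cat > m.py <<'E'
from h import *
T=cam("top");S=cam("scene")
top,e=tri([T,S],[(190,204.7),(330.6,237.5)]);print("top",top,e)
dial,e=tri([T,S],[(200,183.5),(310.2,265.4)]);print("dial",dial,e)
# clock fit: base point, yaw of lean, tilt 34
from scipy.optimize import least_squares
def clock(q):
    t=np.radians(34);h=np.array([np.cos(q[2]),np.sin(q[2]),0]);z=np.sin(t)*h+np.array([0,0,np.cos(t)])
    x=-np.cos(t)*h+np.array([0,0,np.sin(t)]);o=np.array([q[0],q[1],50]);return o,x,z
def res(q):
    o,x,z=clock(q);P=np.array([o+130*z,o+29.6*x+50*z])
    return np.r_[(proj(T,P)-[(190,204.7),(200,183.5)]).ravel(),(proj(S,P)-[(330.6,237.5),(310.2,265.4)]).ravel()]
q=least_squares(res,[450,200,3]).x;print("cradle",q,np.round(res(q),1));o,x,z=clock(q);print("x",x,"z",z)
print("pad",atz(T,(372.5,210.8),25),atz(S,(196.6,205.4),25))
c=[atz(T,u,22) for u in[(350.7,194.2),(356.8,233),(419.3,225)]]
print(c,[np.linalg.norm(c[1]-c[0]),np.linalg.norm(c[2]-c[1])])
d=c[2]-c[1];print("yaw",np.arctan2(d[1],d[0]),)
d=c[0]-c[1];print("yaw2",np.arctan2(d[1],d[0])-np.pi/2)
cv2.imwrite("pics/c.png",crop(T,340,170,100,100,6))
E
python3 m.py
```

```text
top [507.21686022 255.16917864 155.23218481] [array([-0.7,  0.4]), array([-0.8, -0. ])]
dial [572.64112129 243.03346923 103.5787847 ] [array([-0.9,  0.5]), array([-1.1, -0.1])]
cradle [577.93892376 242.86359446   2.96997765] [-1.   0.5 -1.3 -0.7 -0.5 -1.  -1.3 -0.7]
x [ 0.81685922 -0.14157794  0.5591929 ] z [-0.5509785   0.09549553  0.82903757]
pad [ 527.23355352 -216.20523697   25.        ] [ 530.69945026 -210.36560943   25.        ]
[array([ 572.91897159, -157.85790687,   22.        ]), array([ 465.99889949, -173.17684663,   22.        ]), array([ 491.10264751, -343.59557863,   22.        ])] [np.float64(108.01190551418384), np.float64(172.25777886196698)]
yaw -1.424541867759331
yaw2 -1.428490103765999
```

View pics/c.png

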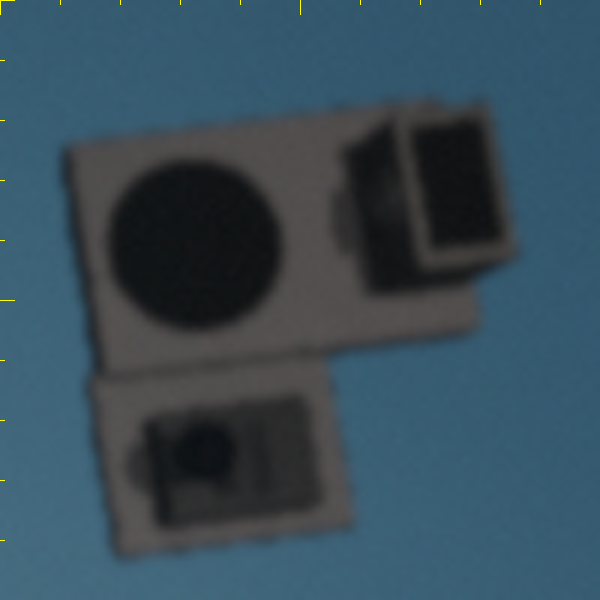

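```bash
cat >> h.py <<'E'
def frame(x,z):
    z=z/np.linalg.norm(z);x=x-z*(x@z);x/=np.linalg.norm(x);return np.c_[x,np.cross(z,x),z]
def delta(p,R):
    s=r.sense();R0=Rn.from_euler("xyz",s["tcp_rot"]).as_matrix()
    print("t",round(s["clock"],2),"pos",np.round(s["eef_pos"],1),"q",np.round(s["qpos"],2),"F",np.round(s["contact_force"],1),"grip",round(s["grasp_force"],1),round(s["opening"],3))
    print("shift m",np.round(R0.T@(np.array(p)-s["eef_pos"])/1000,4),"turn",np.round(Rn.from_matrix(R0.T@R).as_rotvec(),4))
def lean(yaw):
    t=np.radians(34);h=np.array([np.cos(yaw),np.sin(yaw),0]);z=np.sin(t)*h+[0,0,np.cos(t)];x=-np.cos(t)*h+[0,0,np.sin(t)];return x,z
E
python3 - <<'E'
from h import *
T=cam("top");S=cam("scene")
for a,b in(((135,62),(75,320)),((340,100),(287,358))):
    d=atz(T,(170+b[0]/6,160+b[1]/6),10)-atz(T,(170+a[0]/6,160+a[1]/6),10);print(np.arctan2(d[1],d[0]),np.linalg.norm(d))
print("knob",tri([T,S],[(374.2,245),(220.4,172)]))
print("tin?",atz(T,(137,150),0))
x,z=lean(2.955);o=np.array([578,243,50]);R=frame(-x,-z)
delta(o+185*z,R); delta(o+100*z,R)
E
```

```text
2.9701445130468582 123.4852172437461
2.981902659161165 122.7737691411966
knob (array([ 425.00831737, -201.57782727,   97.01509087]), [array([-0.4,  0.3]), array([-0.3, -0.1])])
tin? [693.06647797 439.65414549   0.        ]
t 0.4 pos [250.1 572.7 250.2] q [ 1.16  0.35  1.63 -0.    1.16 -0.  ] F [ 0.4 -0.3  0.1] grip 0.0 1.001
shift m [-0.3316 -0.194   0.0468] turn [-0.067  -0.5909 -0.2184]
t 0.4 pos [250.1 572.7 250.2] q [ 1.16  0.35  1.63 -0.    1.16 -0.  ] F [ 0.4 -0.3  0.1] grip 0.0 1.001
shift m [-0.3779 -0.1834  0.1173] turn [-0.067  -0.5909 -0.2184]
```

```bash
python3 -m crank '[[-0.035,-0.02,0,-0.007,-0.06,-0.022,0],[-0.07,-0.04,0.01,-0.015,-0.12,-0.045,0],[-0.1,-0.06,0.01,-0.022,-0.19,-0.07,0],[-0.135,-0.08,0.015,-0.03,-0.25,-0.09,0],[-0.17,-0.1,0.02,-0.035,-0.3,-0.11,0]]' 20
python3 - <<'E'
from h import *
x,z=lean(2.97);o=np.array([578,243,50]);R=frame(-x,-z)
delta(o+185*z,R)
E
```

```text
clock: 0.9
eef_pos: [366.5, 412.1, 230.4]
tcp_rot: [3.122, 0.304, 2.839]
contact_force: [1.4, -0.1, 0.5]
opening: 0.998
grasp_force: 0.0
t 0.9 pos [366.5 412.1 230.4] q [ 1.01  0.22  1.91 -0.36  0.95 -0.06] F [ 1.4 -0.1  0.5] grip 0.0 0.998
shift m [-0.1348 -0.1133  0.0684] turn [-0.0376 -0.2881 -0.1208]
```

```bash
python3 -m crank '[[-0.035,-0.028,0.017,-0.009,-0.07,-0.03,0],[-0.07,-0.057,0.034,-0.019,-0.14,-0.06,0],[-0.1,-0.085,0.051,-0.028,-0.21,-0.09,0],[-0.133,-0.112,0.067,-0.037,-0.284,-0.12,0],[-0.133,-0.112,0.067,-0.037,-0.284,-0.12,0]]'
python3 - <<'E'
from h import *
x,z=lean(2.97);o=np.array([578,243,50]);R=frame(-x,-z)
delta(o+185*z,R); delta(o+100*z,R)
T=cam("top");S=cam("scene")
P=[o+130*z,o+100*z,o+29.6*x+50*z,r.sense()["eef_pos"]]
for f in(T,S):
    for u in proj(f,P): cv2.circle(f["image"],tuple(np.int32(np.round(u))),0,(255,0,0),-1)
cv2.imwrite("pics/d.png",np.hstack([crop(T,165,150,70,90,5),crop(S,275,190,90,90,5)]))
E
```

```text
clock: 1.4
eef_pos: [473.2, 258.6, 202.1]
tcp_rot: [-3.136, 0.587, 2.969]
contact_force: [-0.6, -1.3, -0.7]
opening: 1.001
grasp_force: 0.0
t 1.4 pos [473.2 258.6 202.1] q [ 0.77  0.17  2.16 -0.87  0.64  0.04] F [-0.6 -1.3 -0.7] grip 0.0 1.001
shift m [-0.0028  0.0025  0.0003] turn [-0.0066 -0.0062 -0.0008]
t 1.4 pos [473.2 258.6 202.1] q [ 0.77  0.17  2.16 -0.87  0.64  0.04] F [-0.6 -1.3 -0.7] grip 0.0 1.001
shift m [-0.0033  0.0031  0.0853] turn [-0.0066 -0.0062 -0.0008]
```

View pics/d.png

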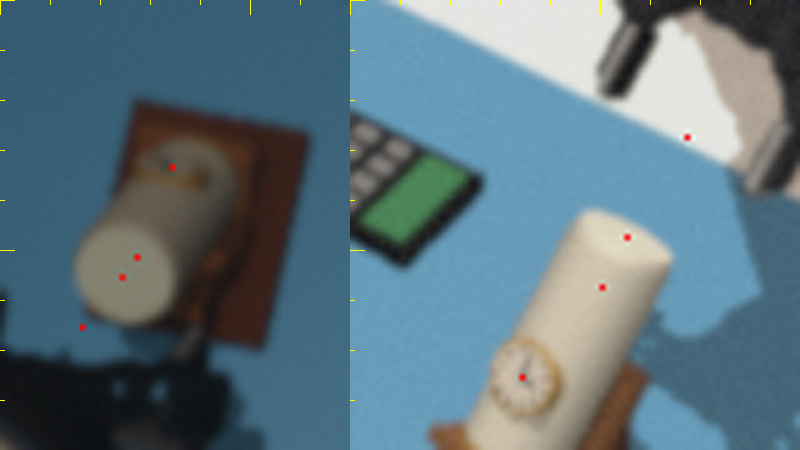

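The projected clock axis (red) fits the clock in both views. In the scene view the TCP lies midway between the fingertips (612,90) and (765,185), so I'll slide down the axis and close lightly.

```bash
python3 -m crank '[[-0.003,0.003,0,-0.006,-0.006,0,0],[-0.003,0.003,0.015,-0.006,-0.006,0,0],[-0.003,0.003,0.035,-0.006,-0.006,0,0],[-0.003,0.003,0.055,-0.006,-0.006,0,0],[-0.003,0.003,0.07,-0.006,-0.006,0,0]]'
python3 - <<'E'
from h import *
x,z=lean(2.97);o=np.array([578,243,50]);R=frame(-x,-z)
delta(o+100*z,R)
E
```

```text
clock: 2.0
eef_pos: [515.5, 261.0, 147.0]
tcp_rot: [3.134, 0.593, 2.967]
contact_force: [0.2, 0.2, 0.5]
opening: 1.004
grasp_force: 0.0
t 2.0 pos [515.5 261.  147. ] q [ 0.71  0.31  2.14 -1.05  0.52  0.2 ] F [0.2 0.2 0.5] grip 0.0 1.004
shift m [ 0.0006 -0.0071  0.0165] turn [ 0.0066 -0.0001 -0.0022]
```

```bash
python3 -m crank '[[0,0,0,0,0,0,0],[0,0,0,0,0,0,0]]'
python3 - <<'E'
from h import *
x,z=lean(2.97);o=np.array([578,243,50]);R=frame(-x,-z)
delta(o+100*z,R)
E
```

```text
clock: 2.2
eef_pos: [514.8, 260.1, 147.5]
tcp_rot: [3.135, 0.593, 2.967]
contact_force: [0.6, 0.3, -0.0]
opening: 0.998
grasp_force: 0.0
t 2.2 pos [514.8 260.1 147.5] q [ 0.71  0.31  2.14 -1.04  0.52  0.2 ] F [ 0.6  0.3 -0. ] grip 0.0 0.998
shift m [ 0.0005 -0.0062  0.0172] turn [ 0.0051 -0.0004 -0.0021]
```

```bash
python3 -m crank '[[0,-0.003,0,0.003,0,-0.001,0],[0,-0.006,0.004,0.005,0,-0.002,0],[0,-0.006,0.011,0.005,0,-0.002,0],[0,-0.006,0.017,0.005,0,-0.002,0],[0,-0.006,0.017,0.005,0,-0.002,0]]'
python3 - <<'E'
from h import *
x,z=lean(2.97);o=np.array([578,243,50]);R=frame(-x,-z)
delta(o+100*z,R)
T=cam("top");S=cam("scene")
for f in(T,S):
    for u in proj(f,[o+100*z,r.sense()["eef_pos"]]): cv2.circle(f["image"],tuple(np.int32(np.round(u))),0,(255,0,0),-1)
cv2.imwrite("pics/e.png",np.hstack([crop(T,165,150,70,90,5),crop(S,275,190,90,90,5)]))
E
```

```text
clock: 2.7
eef_pos: [523.2, 251.3, 132.3]
tcp_rot: [-3.14, 0.592, 2.97]
contact_force: [0.1, -0.3, 0.3]
opening: 0.996
grasp_force: 0.0
t 2.7 pos [523.2 251.3 132.3] q [ 0.68  0.34  2.14 -1.1   0.49  0.24] F [ 0.1 -0.3  0.3] grip 0.0 0.996
shift m [ 0.0001  0.0012 -0.0008] turn [-0.0013 -0.0011 -0.0002]
```

View pics/e.png

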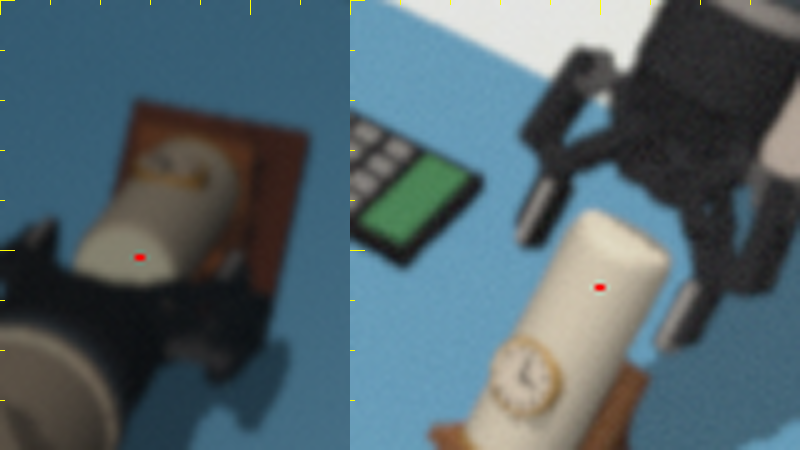

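The fingers straddle the clock. In the scene view the tips are at about (530,240) and (670,345), with the clock body centred between them. Closing at 22 N.

```bash
python3 -m crank '[[0,0.001,0,0,0,0,0.2],[0,0.001,0,0,0,0,0.28],[0,0.001,0,0,0,0,0.32],[0,0.001,0,0,0,0,0.36],[0,0.001,0,0,0,0,0.4]]' 22
python3 -m crank '[[0,0,0,0,0,0,0.45],[0,0,0,0,0,0,0.5],[0,0,0,0,0,0,0.5]]' 22
```

```text
clock: 3.3
eef_pos: [523.1, 252.1, 133.2]
tcp_rot: [-3.14, 0.593, 2.97]
contact_force: [-4.3, -2.3, 5.5]
opening: 0.624
grasp_force: 22.0
clock: 3.6
eef_pos: [523.1, 252.1, 133.2]
tcp_rot: [-3.14, 0.593, 2.969]
contact_force: [-3.7, -2.3, 6.0]
opening: 0.627
grasp_force: 22.0
```

```bash
python3 -m crank '[[0,0,-0.003,0,0,0,0.5],[0,0,-0.01,0,0,0,0.5],[0,0,-0.022,0,0,0,0.5],[0,0,-0.038,0,0,0,0.5],[0,0,-0.055,0,0,0,0.5]]' 26
python3 -m crank '[[0,0,-0.018,0,0,0,0.5],[0,0,-0.036,0,0,0,0.5],[0,0,-0.054,0,0,0,0.5],[0,0,-0.07,0,0,0,0.5],[0,0,-0.08,0,0,0,0.5]]'
python3 - <<'E'
from h import *
t=np.array([.144,-.99,0])
delta([450,150,290],frame(-np.array([.144,-.99,0]),np.array([0,0,-1.])))
delta([529,-213,290],frame(-np.array([.144,-.99,0]),np.array([0,0,-1.])))
E
```

```text
clock: 4.1
eef_pos: [492.1, 257.7, 178.8]
tcp_rot: [-3.14, 0.592, 2.97]
contact_force: [1.6, -1.2, -3.0]
opening: 0.622
grasp_force: 28.6
clock: 4.6
eef_pos: [448.1, 266.1, 245.9]
tcp_rot: [3.14, 0.593, 2.969]
contact_force: [0.2, -0.1, -3.0]
opening: 0.625
grasp_force: 28.7
t 4.6 pos [448.1 266.1 245.9] q [ 0.83  0.08  2.15 -0.78  0.73 -0.03] F [ 0.2 -0.1 -3. ] grip 28.7 0.625
shift m [-0.0427 -0.114  -0.0245] turn [0.3722 0.5112 1.2157]
t 4.6 pos [448.1 266.1 245.9] q [ 0.83  0.08  2.15 -0.78  0.73 -0.03] F [ 0.2 -0.1 -3. ] grip 28.7 0.625
shift m [-0.1588 -0.4582  0.0532] turn [0.3722 0.5112 1.2157]
```

```bash
python3 -m crank '[[-0.006,-0.015,-0.008,0.025,0.034,0.081,0.5],[-0.014,-0.04,-0.015,0.062,0.085,0.203,0.5],[-0.024,-0.065,-0.02,0.1,0.136,0.324,0.5],[-0.034,-0.09,-0.024,0.136,0.187,0.446,0.5],[-0.043,-0.114,-0.025,0.174,0.239,0.567,0.5]]' 24
python3 - <<'E'
from h import *
delta([529,-213,290],frame(-np.array([.144,-.99,0]),np.array([0,0,-1.])))
E
```

```text
clock: 5.1
eef_pos: [450.4, 149.2, 290.5]
tcp_rot: [3.04, 0.313, 2.35]
contact_force: [0.7, -0.1, -2.7]
opening: 0.622
grasp_force: 28.7
t 5.1 pos [450.4 149.2 290.5] q [ 0.5  -0.02  2.04 -0.33  0.96 -0.13] F [ 0.7 -0.1 -2.7] grip 28.7 0.622
shift m [-0.2976 -0.2073  0.0764] turn [0.1968 0.2709 0.6444]
```

```bash
python3 -m crank '[[-0.03,-0.021,0.008,0.02,0.027,0.064,0.5],[-0.06,-0.042,0.015,0.04,0.054,0.129,0.5],[-0.09,-0.062,0.023,0.06,0.081,0.193,0.5],[-0.12,-0.083,0.03,0.08,0.108,0.258,0.5],[-0.15,-0.104,0.038,0.1,0.135,0.322,0.5]]'
python3 - <<'E'
from h import *
delta([529,-213,270],frame(-np.array([.144,-.99,0]),np.array([0,0,-1.])))
E
```

```text
clock: 5.6
eef_pos: [491.1, -33.7, 290.8]
tcp_rot: [3.067, 0.151, 2.034]
contact_force: [0.6, -0.4, -2.8]
opening: 0.626
grasp_force: 28.6
t 5.6 pos [491.1 -33.7 290.8] q [-0.01  0.03  1.95 -0.12  1.03 -0.42] F [ 0.6 -0.4 -2.8] grip 28.6 0.626
shift m [-0.1722 -0.0496  0.0437] turn [0.0976 0.138  0.3235]
```

```bash
python3 -m crank '[[-0.036,-0.01,0.009,0.02,0.029,0.068,0.5],[-0.072,-0.021,0.018,0.04,0.058,0.136,0.5],[-0.11,-0.032,0.028,0.06,0.088,0.206,0.5],[-0.14,-0.041,0.036,0.08,0.112,0.264,0.5],[-0.16,-0.046,0.041,0.09,0.128,0.3,0.5]]'
python3 -m crank '[[-0.006,-0.002,0,0,0,0.01,0.5],[-0.006,-0.002,0,0,0,0.01,0.5],[-0.006,-0.002,0,0,0,0.01,0.5]]'
python3 - <<'E'
from h import *
R=frame(-np.array([.144,-.99,0]),np.array([0,0,-1.]))
delta([529,-213,210],R)
T=cam("top");S=cam("scene")
s=r.sense();print(s["tcp_rot"])
cv2.imwrite("pics/f.png",np.hstack([crop(T,330,165,100,100,4),crop(S,150,110,100,100,4)]))
E
```

```text
clock: 6.1
eef_pos: [527.0, -201.3, 270.5]
tcp_rot: [3.135, 0.011, 1.738]
contact_force: [0.3, -0.4, -3.2]
opening: 0.627
grasp_force: 28.6
clock: 6.4
eef_pos: [525.5, -204.3, 271.2]
tcp_rot: [3.134, 0.011, 1.732]
contact_force: [-1.1, 0.4, -3.1]
opening: 0.628
grasp_force: 28.6
t 6.4 pos [ 525.5 -204.3  271.2] q [-0.37  0.23  1.75 -0.01  1.15 -0.53] F [-1.1  0.4 -3.1] grip 28.6 0.628
shift m [-0.0084  0.0016  0.0613] turn [0.0076 0.011  0.0167]
[3.13367535 0.01144156 1.73252621]
```

View pics/f.png

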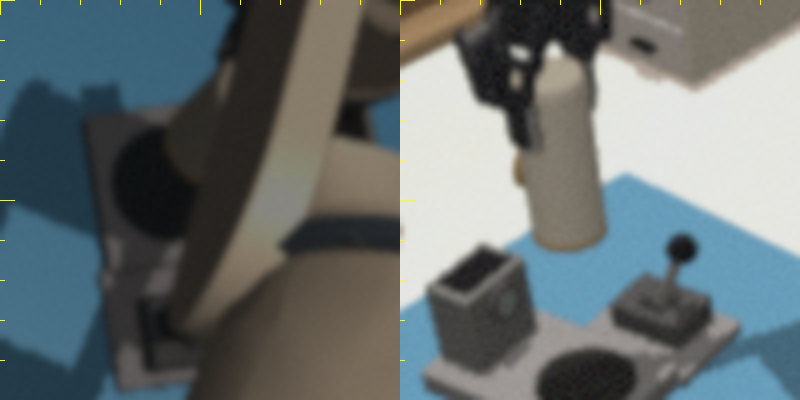

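The top view of the pad is blocked by the arm. The scene view shows the clock hanging almost upright above the console, with its underside at about (192,171) and the pad at (197,205). I'll measure the silhouettes numerically.

```bash
cat > sil.py <<'E'
from h import *
S=cam("scene");T=cam("top")
def ell(path,f,x,y,w,h):
    im=cv2.imread(path)[y:y+h,x:x+w]; g=cv2.resize(cv2.cvtColor(im,cv2.COLOR_BGR2GRAY),None,fx=8,fy=8,interpolation=cv2.INTER_CUBIC)
    _,m=cv2.threshold(g,0,255,cv2.THRESH_BINARY_INV+cv2.THRESH_OTSU)
    c=max(cv2.findContours(m,cv2.RETR_EXTERNAL,cv2.CHAIN_APPROX_NONE)[0],key=cv2.contourArea)
    e=cv2.fitEllipse(c);u=np.array(e[0])/8+[x,y]-.44;return u,np.array(e[1])/8,atz(f,u,25)
print("pad S",ell("pics/scene0.png",S,182,194,30,23)); print("pad T",ell("pics/top0.png",T,355,193,36,36))
im=S["image"].astype(int);s=r.sense();p=s["eef_pos"]
print("TCP",p,"rot",s["tcp_rot"])
wb=im[:,:,0]-im[:,:,2]
for y in range(148,174,3):
    print(y,"RB",wb[y,176:208].tolist())
# predicted silhouette edges of an upright clock gripped at 100 mm up
vd=np.r_[ray(S,proj(S,p)[0])[:2],0];vd/=np.linalg.norm(vd);n=np.array([-vd[1],vd[0],0])
for h in(0,15,30,50,65,100): print("h",h,np.round(proj(S,[p+[0,0,h-100]+27*n,p+[0,0,h-100]-27*n]),1).tolist())
print("front bottom",proj(S,p-[0,0,100]-27*vd))
print("col",im[160:178,191].tolist())
E
python3 sil.py
```

```text
pad S (array([196.12274509, 205.04905754]), array([16.45521355, 25.25407219]), array([ 530.45760903, -212.77466407,   25.        ]))
pad T (array([371.97358566, 210.37441689]), array([28.10641479, 29.14296913]), array([ 528.38239884, -214.79262165,   25.        ]))
TCP [ 525.87232721 -204.25140425  271.57112311] rot [3.13352389 0.01166996 1.73237612]
148 RB [5, 5, 19, 29, 25, 16, 14, 13, 16, 19, 17, 18, 20, 20, 19, 18, 19, 20, 19, 18, 18, 16, 13, 9, 5, 3, 3, 2, 1, 2, 2, 2]
151 RB [6, 10, 30, 51, 33, 22, 19, 19, 19, 18, 20, 20, 20, 20, 18, 18, 18, 20, 19, 17, 18, 17, 14, 10, 7, 3, 2, 2, 2, 1, 1, 2]
154 RB [5, 8, 20, 39, 35, 22, 18, 18, 19, 17, 20, 19, 20, 20, 19, 19, 19, 18, 18, 19, 19, 17, 16, 9, 4, -1, -14, -31, -48, -62, -69, -68]
157 RB [4, 4, 4, 9, 12, 14, 16, 17, 19, 20, 19, 19, 19, 18, 19, 19, 20, 18, 19, 20, 17, 18, 16, 6, -28, -62, -75, -81, -83, -79, -83, -83]
160 RB [4, 4, 5, 4, 5, 10, 14, 16, 19, 19, 19, 20, 21, 20, 20, 18, 19, 20, 19, 19, 18, 17, 17, 17, -12, -59, -76, -82, -82, -82, -82, -82]
163 RB [4, 3, 3, 4, 4, 5, 11, 19, 19, 18, 20, 20, 19, 20, 19, 20, 20, 18, 20, 1
[... 378 characters left out ...]
 -81, -78, -67, -51, -29, -6, 5, 12, 14, 15, 12, 9, -6, -19, -41, -54, -61, -73, -79, -81, -82, -82, -82, -82, -83, -81]
h 0 [[183.2, 168.5], [201.9, 165.8]]
h 15 [[182.4, 164.2], [201.3, 161.5]]
h 30 [[181.5, 159.9], [200.6, 157.2]]
h 50 [[180.4, 154.0], [199.7, 151.3]]
h 65 [[179.6, 149.4], [199.1, 146.8]]
h 100 [[177.5, 138.6], [197.4, 135.9]]
front bottom [[193.50160106 172.52063676]]
col [[124, 117, 106], [125, 119, 106], [124, 118, 105], [126, 119, 106], [124, 118, 105], [127, 119, 106], [126, 120, 107], [125, 118, 104], [124, 118, 106], [127, 121, 107], [124, 116, 102], [123, 111, 90], [113, 108, 98], [107, 139, 155], [105, 155, 181], [106, 159, 186], [102, 155, 184], [104, 156, 184]]
```

```bash
python3 -m crank '[[-0.003,0.002,0.01,0.004,0.006,0.008,0.5],[-0.006,0.003,0.03,0.008,0.011,0.016,0.5],[-0.006,0.003,0.055,0.008,0.011,0.016,0.5],[-0.006,0.003,0.08,0.008,0.011,0.016,0.5],[-0.006,0.003,0.09,0.008,0.011,0.016,0.5]]'
python3 -m crank '[[0,0,0.005,0,0,0,0.5],[0,0,0.012,0,0,0,0.5],[0,0,0.02,0,0,0,0.5],[0,0,0.025,0,0,0,0.5],[0,0,0.025,0,0,0,0.5]]'
python3 - <<'E'
from h import *
delta([529.5,-210.5,135],frame(-np.array([.144,-.99,0]),np.array([0,0,-1.])));S=cam("scene")
p=r.sense()["eef_pos"];print(r.sense()["tcp_rot"])
a=np.linspace(0,2*np.pi,60);c=np.c_[np.cos(a),np.sin(a),0*a]
im=S["image"].copy();K=5;x0,y0=150,150
big=crop(S,x0,y0,100,75,8)
def draw(P,col):
    q=((proj(S,P)-[x0,y0]+.5)*8).astype(np.int32);cv2.polylines(big,[q],False,col,1)
pad=np.array([530.5,-212.8,25]);draw(pad+40*c,(0,0,255));draw(pad+27*c,(0,255,0))
b=p-[0,0,100];draw(b+27*c,(255,255,0))
vd=np.r_[ray(S,proj(S,p)[0])[:2],0];vd/=np.linalg.norm(vd);n=np.array([-vd[1],vd[0],0])
for s in(1,-1): draw(np.array([b+27*s*n,b+27*s*n+[0,0,130]]),(255,255,0))
cv2.imwrite("pics/g.png",big)
E
```

```text
clock: 7.1
eef_pos: [529.4, -210.9, 178.5]
tcp_rot: [-3.138, -0.002, 1.715]
contact_force: [-0.3, -0.1, -4.3]
opening: 0.623
grasp_force: 28.6
clock: 7.6
eef_pos: [530.4, -211.6, 155.9]
tcp_rot: [-3.141, 0.0, 1.715]
contact_force: [-0.6, 0.7, -3.4]
opening: 0.626
grasp_force: 28.6
t 7.6 pos [ 530.4 -211.6  155.9] q [-0.38  0.38  1.83 -0.    0.93 -0.53] F [-0.6  0.7 -3.4] grip 28.6 0.626
shift m [ 0.0012 -0.0008  0.0209] turn [-0.0008  0.0002 -0.0004]
[-3.14113787e+00  3.51452341e-04  1.71484846e+00]
```

View pics/g.png

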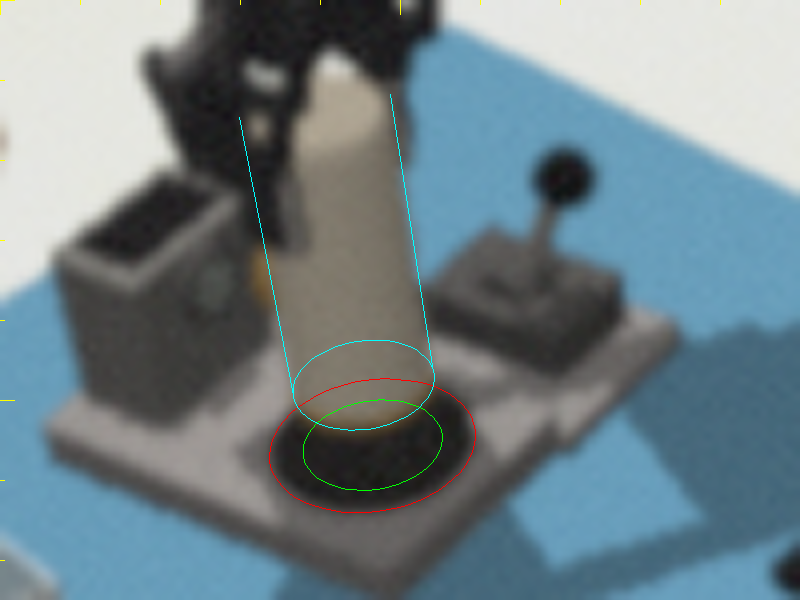

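The overlay shows the clock upright over the pad (red ellipse, centred near (372,445) in the crop). Its base is about 0.6 px left of the prediction, and the bezel at (262,275) faces the pick-up. Lowering gently now.

```bash
python3 -m crank '[[0.001,-0.001,0.006,0,0,0,0.5],[0.001,-0.001,0.012,0,0,0,0.5],[0.001,-0.001,0.018,0,0,0,0.5],[0.001,-0.001,0.022,0,0,0,0.5],[0.001,-0.001,0.024,0,0,0,0.5]]'
python3 -m crank '[[0,0,0.001,0,0,0,0.5],[0,0,0.002,0,0,0,0.5],[0,0,0.003,0,0,0,0.5],[0,0,0.004,0,0,0,0.5]]'
```

```text
clock: 8.15
eef_pos: [529.3, -210.7, 131.7]
tcp_rot: [-3.141, 0.0, 1.715]
contact_force: [-1.0, -0.1, -3.1]
opening: 0.625
grasp_force: 28.6
clock: 8.55
eef_pos: [529.6, -210.9, 128.4]
tcp_rot: [3.142, 0.001, 1.715]
contact_force: [-0.2, -0.2, -2.7]
opening: 0.626
grasp_force: 28.6
```

```bash
python3 -m crank '[[0,0,0.0005,0,0,0,0.5],[0,0,0.001,0,0,0,0.5],[0,0,0.0015,0,0,0,0.5],[0,0,0.002,0,0,0,0.5]]'
python3 -m crank '[[0,0,0.0005,0,0,0,0.5],[0,0,0.001,0,0,0,0.5],[0,0,0.001,0,0,0,0.5]]'
```

```text
clock: 8.95
eef_pos: [529.7, -211.1, 126.8]
tcp_rot: [3.142, 0.001, 1.715]
contact_force: [-2.7, -1.5, 6.1]
opening: 0.628
grasp_force: 29.3
clock: 9.25
eef_pos: [529.8, -211.3, 126.7]
tcp_rot: [3.141, 0.001, 1.715]
contact_force: [-3.2, -1.0, 11.9]
opening: 0.629
grasp_force: 29.8
```

Contact. Easing off slightly and opening slowly.

```bash
python3 -m crank '[[0,0,-0.0007,0,0,0,0.45],[0,0,-0.0007,0,0,0,0.4],[0,0,-0.0007,0,0,0,0.38],[0,0,-0.0007,0,0,0,0.36],[0,0,-0.0007,0,0,0,0.34]]' 20
python3 -m crank '[[0,0,0,0,0,0,0.3],[0,0,0,0,0,0,0.2],[0,0,0,0,0,0,0.1],[0,0,0,0,0,0,0],[0,0,0,0,0,0,0]]'
```

```text
clock: 9.75
eef_pos: [529.7, -210.8, 126.0]
tcp_rot: [3.141, 0.001, 1.715]
contact_force: [0.6, 0.2, 0.2]
opening: 0.66
grasp_force: 0.0
clock: 10.25
eef_pos: [529.5, -210.8, 126.0]
tcp_rot: [-3.141, 0.0, 1.715]
contact_force: [0.5, 0.2, 0.5]
opening: 1.002
grasp_force: 0.0
```

```bash
python3 -m crank '[[0,0,-0.005,0,0,0,0],[0,0,-0.02,0,0,0,0],[0,0,-0.045,0,0,0,0],[0,0,-0.08,0,0,0,0],[0,0,-0.12,0,0,0,0]]'
python3 - <<'E'
from h import *
S=cam("scene");x0,y0=150,150
print(r.sense()["eef_pos"],r.sense()["tcp_rot"])
big=crop(S,x0,y0,100,75,8)
def draw(P,col):
    q=((proj(S,P)-[x0,y0]+.5)*8).astype(np.int32);cv2.polylines(big,[q],False,col,1)
a=np.linspace(0,2*np.pi,60);c=np.c_[np.cos(a),np.sin(a),0*a]
pad=np.array([530.5,-212.8,25]);draw(pad+40*c,(0,0,255));draw(pad+27*c,(0,255,0));draw(pad+27*c+[0,0,130],(0,255,0))
draw(np.array([[424,-229,90],[424,-229,91]]),(0,0,255))
cv2.imwrite("pics/h.png",big)
E
```

```text
clock: 10.75
eef_pos: [528.9, -210.5, 246.8]
tcp_rot: [-3.14, -0.0, 1.715]
contact_force: [0.7, -0.3, 0.6]
opening: 1.0
grasp_force: 0.0
[ 532.03944287 -211.76179436  254.23857544] [3.13487019 0.00452145 1.7148407 ]
```

View pics/h.png

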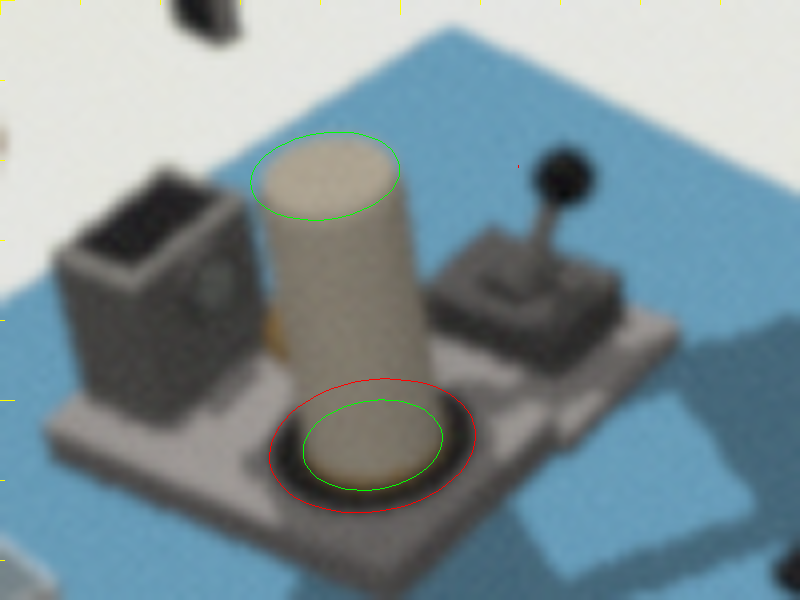

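The clock stands upright and is released. Its base lies inside the pad's dark ring in the crop, about 3 mm off centre at most, with the bezel at (277,330) towards the pick-up. The lever knob is at (563,178) in the crop, so next I move behind it with closed fingers.

```bash
python3 -m crank '[[0.014,-0.02,0,0,0,0,0.3],[0.028,-0.04,0,0,0,0,0.6],[0.042,-0.06,0,0,0,0,1],[0.056,-0.08,0,0,0,0,1],[0.068,-0.1,0,0,0,0,1]]' 30
python3 - <<'E'
from h import *
delta([419.7,-160.7,99],frame(-np.array([.144,-.99,0]),np.array([0,0,-1.])))
E
```

```text
clock: 11.3
eef_pos: [419.9, -157.3, 246.3]
tcp_rot: [3.141, 0.001, 1.715]
contact_force: [-0.2, 0.9, 0.2]
opening: 0.144
grasp_force: 0.0
t 11.3 pos [ 419.9 -157.3  246.3] q [-0.36  0.08  2.   -0.    1.07 -0.51] F [-0.2  0.9  0.2] grip 0.0 0.144
shift m [-0.0033 -0.0007  0.1473] turn [ 0.0001  0.0006 -0.0002]
```

```bash
python3 -m crank '[[0,0,0.03,0,0,0,1],[0,0,0.065,0,0,0,1],[0,0,0.1,0,0,0,1],[0,0,0.13,0,0,0,1],[0,0,0.145,0,0,0,1]]'
python3 -m crank '[[0,0,0,0,0,0,1],[-0.01,0,0,0,0,0,1],[-0.02,0,0,0,0,0,1],[-0.028,0,0,0,0,0,1],[-0.034,0,0,0,0,0,1]]'
```

```text
clock: 11.8
eef_pos: [419.7, -157.5, 99.1]
tcp_rot: [-3.139, -0.001, 1.715]
contact_force: [-0.2, 0.2, 0.9]
opening: -0.0
grasp_force: 0.0
clock: 12.3
eef_pos: [426.3, -192.7, 101.9]
tcp_rot: [3.14, 0.001, 1.714]
contact_force: [0.6, 1.3, 0.9]
opening: -0.0
grasp_force: 0.8
```

```bash
python3 -m crank '[[-0.005,0,0,0,0,0,1],[-0.011,0,0,0,0,0,1],[-0.017,0,0,0,0,0,1],[-0.023,0,0,0,0,0,1],[-0.028,0,0,0,0,0,1]]'
python3 -m crank '[[-0.002,0,0,0,0,0,1],[-0.004,0,0,0,0,0,1],[-0.006,0,0,0,0,0,1],[-0.008,0,0,0,0,0,1]]'
```

```text
clock: 12.8
eef_pos: [429.8, -219.8, 101.0]
tcp_rot: [-3.141, 0.001, 1.715]
contact_force: [-0.3, 1.0, 1.7]
opening: 0.005
grasp_force: 0.5
clock: 13.2
eef_pos: [430.7, -227.1, 101.0]
tcp_rot: [-3.141, 0.0, 1.715]
contact_force: [0.6, 0.9, -1.6]
opening: 0.001
grasp_force: 0.5
```

```bash
cat > k.py <<'E'
from h import *
S=cam("scene");g=S["image"].max(2)[150:215,205:235].astype(np.uint8)
t=np.array([.144,-.99]);p=r.sense()["eef_pos"];print("tool x",(p[:2]-[529.5,-213.5])@t,p,r.sense()["contact_force"])
for a in np.arange(0,1.21,.2):
    L=56;q=np.r_[np.array([529.5,-213.5])+t*L*np.sin(a-.5)-100*np.array([.99,.144]),48+L*np.cos(a-.5)];print(round(a,1),np.round(proj(S,q)[0],1))
im=S["image"];m=(im.max(2)<45).astype(np.uint8);n,l,st,c=cv2.connectedComponentsWithStats(m[150:200,195:240])
for i in range(1,n):
    if st[i,4]>5: print(st[i],c[i]+[195,150])
E
python3 k.py
```

```text
tool x -0.4719452137873752 [ 430.85524078 -227.37161628  101.01897231] [-0.47958981 -0.03454746 -0.7175895 ]
0.0 [219.7 172.2]
0.2 [217.  170.1]
0.4 [214.1 168.5]
0.6 [211.2 167.5]
0.8 [208.5 167. ]
1.0 [206.1 167.2]
1.2 [204. 168.]
[  6   0  20  24 263] [210.10646388 158.76045627]
[24 39  8  6 13] [221.92307692 191.92307692]
```

```bash
python3 -m crank '[[-0.002,0,0,0,0,0,1],[-0.004,0,0,0,0,0,1],[-0.006,0,0,0,0,0,1],[-0.007,0,0,0,0,0,1]]'
python3 -m crank '[[-0.001,0,0,0,0,0,1],[-0.002,0,0,0,0,0,1],[-0.003,0,0,0,0,0,1]]'
```

```text
clock: 13.65
eef_pos: [431.9, -234.3, 101.1]
tcp_rot: [-3.141, 0.0, 1.715]
contact_force: [0.4, 1.4, -1.3]
opening: -0.002
grasp_force: 0.5
clock: 13.95
eef_pos: [432.3, -237.1, 101.1]
tcp_rot: [-3.141, 0.0, 1.715]
contact_force: [-0.5, 1.3, -0.9]
opening: 0.001
grasp_force: 0.5
```

```bash
python3 -m crank '[[-0.001,0,0,0,0,0,1],[-0.002,0,0,0,0,0,1],[-0.003,0,0,0,0,0,1]]'
python3 -m crank '[[-0.001,0,0,0,0,0,1],[-0.002,0,0,0,0,0,1],[-0.003,0,0,0,0,0,1]]'; python3 k.py
```

```text
clock: 14.25
eef_pos: [432.6, -240.0, 101.0]
tcp_rot: [-3.141, 0.0, 1.715]
contact_force: [-0.6, 4.8, -1.0]
opening: -0.001
grasp_force: 2.7
clock: 14.55
eef_pos: [432.5, -240.6, 100.9]
tcp_rot: [-3.14, -0.004, 1.713]
contact_force: [2.3, 21.0, 6.5]
opening: 0.0
grasp_force: 10.3
tool x 12.761546904482165 [ 432.50069525 -240.4994412   100.85227134] [ 2.5300771  17.57978831  5.01173716]
0.0 [219.7 172.2]
0.2 [217.  170.1]
0.4 [214.1 168.5]
0.6 [211.2 167.5]
0.8 [208.5 167. ]
1.0 [206.1 167.2]
1.2 [204. 168.]
[  2   0  20  22 253] [206.40316206 158.29249012]
[26 39  5  5  8] [222.75 190.75]
```

The lever has hit its stop: force rose sharply to 21 N. I'll back off, lift clear and check.

```bash
python3 -m crank '[[0.006,0,0,0,0,0,1],[0.02,0,0,0,0,0,1],[0.04,0,0,0,0,0,1],[0.05,0,-0.02,0,0,0,1],[0.055,0,-0.05,0,0,0,1]]'
python3 -m crank '[[0.02,-0.02,-0.04,0,0,0,1],[0.05,-0.05,-0.09,0,0,0,1],[0.09,-0.08,-0.12,0,0,0,1],[0.13,-0.1,-0.13,0,0,0,1],[0.15,-0.1,-0.13,0,0,0,1]]'; python3 -m crank '[[0,0,0,0,0,0,1],[0,0,0,0,0,0,1],[0,0,0,0,0,0,1]]'; python3 k.py
python3 - <<'E'
from h import *
S=cam("scene");im=S["image"].astype(int);a=cv2.imread("pics/scene0.png")[:,:,::-1].astype(int)
# clock silhouette: warm pixels over the tester area, versus upright model on the pad
m=((im[:,:,0]-im[:,:,2]>10)&(im.max(2)>80)).astype(np.uint8);m[:,:176]=0;m[:,212:]=0;m[:160]=0;m[215:]=0
n,l,st,c=cv2.connectedComponentsWithStats(m);i=1+st[1:,4].argmax();print("clock blob",st[i],c[i])
for y in(176,184,192,200): x=np.where(l[y]==i)[0];print(y,x.min(),x.max())
p=np.array([530.5,-212.8,25.]);vd=np.array([-.6,-.8,0]);n_=np.array([.8,-.6,0])
for h in(0,20,40,60,80,100,130): print(h,np.round(proj(S,[p+[0,0,h]+27*n_,p+[0,0,h]-27*n_]),1).tolist())
E
```

```text
clock: 15.1
eef_pos: [423.6, -186.8, 150.3]
tcp_rot: [-3.138, -0.001, 1.716]
contact_force: [0.5, -0.5, 0.5]
opening: 0.001
grasp_force: 0.0
clock: 15.6
eef_pos: [302.9, -53.4, 282.4]
tcp_rot: [3.139, 0.002, 1.713]
contact_force: [1.2, 0.6, 0.6]
opening: -0.001
grasp_force: 0.0
clock: 15.9
eef_pos: [305.1, -54.7, 280.9]
tcp_rot: [-3.142, 0.001, 1.715]
contact_force: [-0.8, -0.3, 0.2]
opening: -0.003
grasp_force: 0.0
tool x -189.35931051072228 [305.0547945  -54.87454453 280.77038562] [ 0.08810263 -0.58222692  0.18924829]
0.0 [219.7 172.2]
0.2 [217.  170.1]
0.4 [214.1 168.5]
0.6 [211.2 167.5]
0.8 [208.5 167. ]
1.0 [206.1 167.2]
1.2 [204. 168.]
[ 7 15  5  5 19] [204.36842105 167.        ]
[25 40  6  5  9] [222.44444444 191.66666667]
clock blob [183 168  23  43 701] [193.35520685 189.95007133]
176 184 199
184 185 200
192 183 203
200 186 204
0 [[187.4, 206.5], [204.7, 203.6]]
20 [[186.5, 201.6], [203.9, 198.7]]
40 [[185.5, 196.7], [203.2, 193.7]]
60 [[184.5, 191.6], [202.4, 188.7]]
80 [[183.5, 186.4], [201.5, 183.5]]
100 [[182.5, 181.1], [200.7, 178.2]]
130 [[180.9, 172.9], [199.4, 170.0]]
```

The knob has moved from u = 220 to u = 204, past where the model puts it at 1.0 rad. The clock still matches the upright model, and the arm is clear.

```bash
python3 -c "from rig import sign_off; print(sign_off())"
```

```text
the job is handed in; nothing more can be done
None
```

I stood the clock upright on the tester pad, about 3 mm off centre at most, with its dial facing the pick-up, pushed the start lever to its stop, and handed the job in at about 16 s; the verdict was not shown, and one of the 10 pictures I viewed was 912 px wide, over the 800 px limit.

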